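# Fold out the saw-station prop leg and lay a rail on it

### The arm

A 6-joint arm with a two-finger parallel gripper is mounted at the origin on the work surface. World frame = base frame: x ahead of the robot, y to its left, z up, the work surface at z = 0. Lengths are in m, angles in rad, forces in N, time in s.
With the tool pointing down it reaches from about 0.275 to 0.825 m from the base axis. Payload 4.9 kg.
Tool frame: the origin (TCP) lies midway between the tips of the shut fingers; the grasp point (between the pads) lies 19 mm behind it (bot.grip_depth is the distance from the TCP to the grasp point, in m); y points along the fingers, x is the direction in which the jaws open and shut, and the axes are right-handed (so a half turn about y gives the same grasp; the last joint's range is limited). The gripper opens to 85 mm and grips with 20 to 120 N. Pads are 22 mm wide; open, the fingers measure 114 mm over their backs; the gripper's body (76 mm by 85 mm) begins 54 mm behind the grasp point. The pads swing forward as they close: fully open they stand 13 mm farther back than shut.
Start: joints at [-1.325, 0.326, -0.193, 1.052, 0, 1.437], TCP at [0.204, -0.511, 0.231] pointing down, gripper open.
Joint ranges: [-2.65, 2.65], [-0.97, 1.79], [-1.3, 1.35], [-1.93, 2.1], [-1.47, 1.37], [-3.14, 3.14]. Speed limits (rad/s): [2.57, 2.57, 3.14, 3.14, 3.14, 3.14].

### API

Orientations are given as a unit quaternion [w, x, y, z].
In Python, from cell import bot gives the robot as it stands. Calls block until the motion is done:
- bot.move_pose(position, orientation): joint-space move of the TCP to a pose.
- bot.move_linear(position, speed=0.15, rotation=None, until_force=None): straight line of the TCP; rotation=None keeps the orientation; speed is the mean speed in m/s. With until_force (N) it stops when the force on the tool has changed by that much, and returns True; else False.
- bot.goto_joints(angles): joint-space move.
- bot.set_gripper(opening, grasp_force=None): opening from 0.0 (shut) to 1.0 (fully open); grasp_force is the grip in N (None keeps the last); returns when the fingers have stopped.
- bot.wait(seconds).
- bot.solve_ik(position, orientation): joint angles nearest the present ones, or None.
- bot.camera(name): name is "side" or "top" or "wrist"; returns the picture (400x640x3 uint8, red, green, blue); there is no depth.
- bot.calibration(name): a dict with "mtx" (3x3 intrinsics, pixels), "k1" (the pictures are not rectified: a ray, as slopes to the right and down, at radius r is drawn at 1 + k1 r^2 times it, then the intrinsics apply), "extrinsics" (4x4, takes a point from world to camera coordinates); the wrist camera has in their place "hand_eye" (4x4, takes a point from camera to tool coordinates, whose origin is the TCP and whose axes are the tool frame's). Camera axes: x right, y down, z forward; pixel columns grow to the right and rows downward; lengths in m; the calibration is good to about 2 mm. A picture is of the moment at which its call begins: read the wrist's pose just before it. calibration takes no time and is no camera call.
A pose or a line that the arm cannot do raises bot.PlanningError and nothing moves.
- bot.close_job(): hands the job in, once; it reports no verdict.
Trained networks look in the newest picture that a camera, given by its name, has taken for a name from the list of things; names that differ only in an ending like _2 or _b are one class to them, and where a whole thing is asked for, a point or a joint stands for the part that bears it (a point fixed in the world has none). Each returns a list of dicts, best first, with "confidence" (0 to 1); they miss things now and then, are a little off and sometimes report something else, mostly with a low value. They report only what shows in the picture. A call takes as long as a camera call.
- bot.search_frame(camera, thing): "bbox" ([left, top, width, height] in pixels, round what is visible of it).
Readings, each from a call of its own:
- bot.read_clock(): time.
- bot.read_joint_positions(): joint angles.
- bot.read_joint_vel(): joint speeds.
- bot.read_joint_efforts(): joint torques, N m.
- bot.read_position(): TCP position.
- bot.read_tool_rot(): TCP orientation.
- bot.read_ft_force(): force on the tool from outside, world axes, zero at the start.
- bot.read_moment(): the same for the moment, N m.
- bot.read_gripper_width(): opening from 0.0 (shut) to 1.0 (fully open).
Only numpy, scipy, OpenCV 4.12 (cv2) and the standard library are available. Lean on these libraries where they do the work, as an engineer would, in place of code of your own. Each camera call takes 0.05 s, during which the arm holds its last target.

### The job

Get the mitre-saw station ready for a long rail: push its folding prop leg out until it has snapped past its catch and sits hard against its stop, without forcing it, and let go of it. Then pick up the pine rail and set it down gently along the fence, about a third of its length on the station's table and the rest out over the prop leg, lying flat on both. Leave the other things on the bench where they are.

Things in the scene. Friction and masses are not known exactly. Their poses are not given: they have to be found in the camera images.
- station: Fixed mitre-saw station. Plywood table, top 90 mm above the bench. Origin on the bench under the hinge axis of the prop leg; axes x away from the robot, y along the table to the saw, z up. The table covers x -180..70, y 30..480 mm; aluminium fence on it from y=30 mm on, its face at x=35 mm, 50 mm high. Saw from y=480 mm on.
- prop_leg: Wooden gate-shaped prop leg, 225 x 22 x 90 mm, hinged on an upright axis to the station. Origin on the axis at bench level; x to its free end, z up. Folded, its x is the station's -x; it swings anticlockwise (seen from above) to the station's -y; push its -y face. Its stop is set by hand and not reported: 81 to 99 degrees from folded. Stop and catch lie on its +y side, under table level.
- leg_post (a point): Centre of the leg's outer post, 211 mm from the hinge, 45 mm up; post 28 mm along the leg, 22 thick; rest pad on top (34 along, 44 across, 6 thick), its top 90 mm up, level with the table. Pushed here the leg takes under 1 N; from 8 to 2 degrees before the stop a spring catch takes 3 to 9 N, most at first; then it snaps to the firm stop. Never push the leg with over 16 N. Axes as the leg's.
- rail_mid (a point): Centre of the loose pine rail, a bare board 400 x 60 x 22 mm, 0.20 to 0.35 kg, lying flat on the bench (centre 11 mm up); x along its length, y across its 60 mm width, z up.
- pine_rail: The same pine rail; origin at the centre of its underside, axes as the rail's centre.
- tape_measure: White and black tape measure, 78 x 42 x 66 mm, standing on the bench; origin under its centre. Leave alone.
- glue_bottle: White glue bottle, 60 mm across, 170 mm high, on the bench beyond the prop leg; origin under its centre. Leave alone.
- combination_square: Steel combination square, blade 300 x 25 mm, lying on the bench beyond the prop leg, 20 mm high; origin under the blade's middle. Leave alone.
- offcut: Pine offcut 90 x 70 x 19 mm lying on the station's table; origin under its centre. Leave alone.

How it is judged:
On the way:
1. the prop leg bears on its stop, let go by the robot, with the rail still on the bench (contact force between prop_leg and stop_quadrant_c6 above 0.5 N and contact force between prop_leg and the fingers below 0.2 N and contact force between prop_leg and the arm below 0.2 N and height (world z) of rail_mid below 0.04 m), for 0.3 s.
At the end, for the whole second after the job is handed in: The prop leg bears on its stop; the rail lies still and flat (within 2 degrees) on the table and on the leg, along the fence within 8 degrees and 20 mm of it, with 50 to 180 mm of its length over the table (contact force between prop_leg and stop_quadrant_c6 above 0.5 N and contact force between pine_rail and prop_leg above 0.1 N and contact force between pine_rail and station above 0.1 N and angle between the z axis of pine_rail and the z axis of station, either way round below 0.035 rad and angle between the x axis of pine_rail and the y axis of station, either way round below 0.14 rad and x of rail_mid in the frame of station between -0.015 and 0.015 m and y of rail_mid in the frame of station between -0.12 and 0.01 m and linear speed of pine_rail below 0.01 m/s); the robot touches nothing.
It fails at once if the robot pushes the prop leg with more than 16 N (contact force between prop_leg and the fingers above 16 N or contact force between prop_leg and the arm above 16 N).
It fails at once if the rail is dropped or pressed on the table or the leg with more than 30 N (contact force between pine_rail and station above 30 N or contact force between pine_rail and prop_leg above 30 N).
It fails at once if a bystander is moved by more than 30 mm (distance of any of tape_measure, glue_bottle, combination_square, offcut from where it was at the start of the episode above 0.03 m).
It also fails if it takes over 72 s, if anything falls off the work surface, if the arm or the gripper's body presses on something with over 40 N, if the wrist force passes 120 N, or if a joint passes its speed limit or range.

## Working session

There is one attempt and no reset: what is moved stays moved. The work goes in short steps, each a Python script; the robot and the scene stay as the last script left them, time stands still between calls to the robot, and variables do not carry over. Pictures are saved under pics/ and viewed, and the job is handed in when it is done.

```bash
ls; mkdir -p pics; python3 - <<'E'
from cell import bot
import cv2,numpy as np
print(bot.read_clock())
for n in ("side","top","wrist"):
    im=bot.camera(n); cv2.imwrite(f"pics/a_{n}.png",im[:,:,::-1]); c=bot.calibration(n)
    print(n,{k:np.round(v,4).tolist() for k,v in c.items()})
    for t in ("station","prop_leg","pine_rail","tape_measure","glue_bottle","combination_square","offcut","leg_post"):
        try: print(t,[(np.round(d['bbox']).tolist(),round(d['confidence'],2)) for d in bot.search_frame(n,t)[:2]])
        except Exception as e: print(t,e)
print(bot.read_tool_rot(),bot.read_position(),bot.read_clock())
E
```

```text
pics
0.0
side {'mtx': [[435.0794, 0.0, 317.6792], [0.0, 435.0794, 197.4033], [0.0, 0.0, 1.0]], 'k1': -0.0508, 'extrinsics': [[0.9911, -0.1326, -0.0121, -0.5462], [-0.0829, -0.5432, -0.8355, 0.1211], [0.1042, 0.8291, -0.5493, 1.0449], [0.0, 0.0, 0.0, 1.0]]}
station [([228.0, 27.0, 149.0, 223.0], 0.87), ([358.0, 216.0, 119.0, 44.0], 0.29)]
prop_leg [([275.0, 188.0, 80.0, 66.0], 0.67)]
pine_rail [([183.0, 305.0, 219.0, 95.0], 0.75)]
tape_measure [([209.0, 256.0, 48.0, 40.0], 0.55)]
glue_bottle [([384.0, 152.0, 26.0, 64.0], 0.56)]
combination_square [([358.0, 215.0, 125.0, 47.0], 0.66)]
offcut [([276.0, 133.0, 38.0, 20.0], 0.7)]
leg_post [([274.0, 186.0, 81.0, 66.0], 0.88)]
top {'mtx': [[392.2991, 0.0, 328.4598], [0.0, 392.2991, 200.6753], [0.0, 0.0, 1.0]], 'k1': -0.0034, 'extrinsics': [[0.1829, -0.9831, 0.0051, -0.0746], [-0.9635, -0.1803, -0.1981, 0.5544], [0.1957, 0.0313, -0.9802, 0.9736], [0.0, 0.0, 0.0, 1.0]]}
station [([1.0, 48.0, 376.0, 205.0], 0.97)]
prop_leg [([328.0, 167.0, 48.0, 86.0], 0.93), ([195.0, 168.0, 45.0, 40.0], 0.68)]
pine_rail [([452.0, 190.0, 42.0, 156.0], 0.86)]
tape_measure [([384.0, 276.0, 23.0, 43.0], 0.76)]
glue_bottle [([329.0, 105.0, 21.0, 38.0], 0.73)]
combination_square [([369.0, 88.0, 36.0, 102.0], 0.73)]
offcut [([197.0, 167.0, 42.0, 42.0], 0.89)]
leg_post [([327.0, 165.0, 45.0, 91.0], 0.74)]
wrist {'mtx': [[288.2907, 0.0, 319.1246], [0.0, 288.2907, 200.5889], [0.0, 0.0, 1.0]], 'k1': -0.0266, 'hand_eye': [[1.0, -0.0007, 0.0007, -0.0002], [-0.0009, -0.3139, 0.9495, -0.1425], [-0.0005, -0.9495, -0.3139, 0.0811], [0.0, 0.0, 0.0, 1.0]]}
station []
prop_leg []
pine_rail [([233.0, 0.0, 71.0, 94.0], 0.92)]
tape_measure []
glue_bottle []
combination_square []
offcut []
leg_post []
[ 0.58539844 -0.58536996  0.39665642 -0.39662875] [ 0.20390371 -0.51081795  0.231259  ] 1.35
```

View pics/a_top.png

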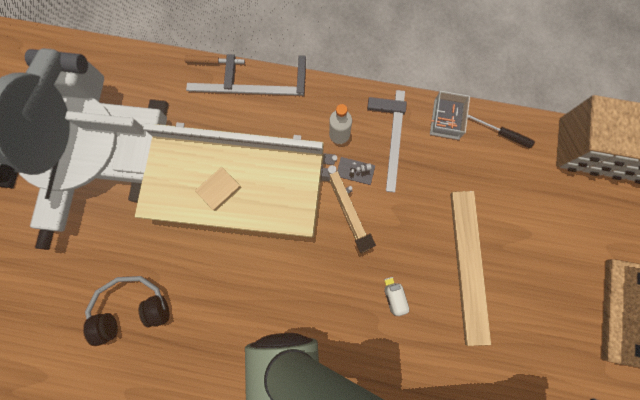

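View pics/a_side.png

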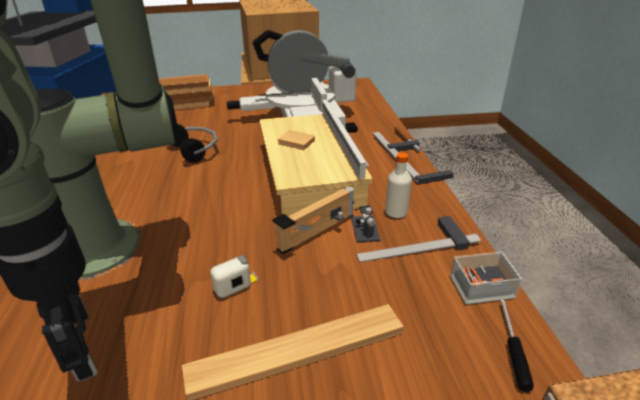

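View pics/a_wrist.png

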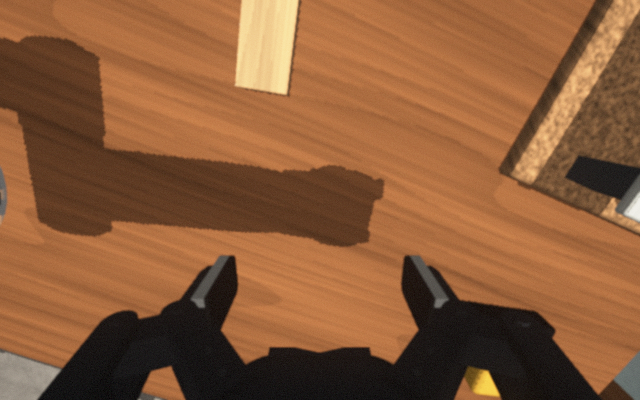

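```bash
cat > h.py <<'E'
import numpy as np,cv2
from cell import bot
from scipy.spatial.transform import Rotation as R
def undist(c,uv):
    K=np.array(c['mtx']);q=(np.array(uv,float)-K[:2,2])/K[0,0]
    p=q.copy()
    for _ in range(20): p=q/(1+c['k1']*(p@p))
    return p
def bp(n,uv,z,pose=None):
    c=bot.calibration(n);p=np.append(undist(c,uv),1)
    if n=='wrist':
        H=np.array(c['hand_eye']);pos,q=pose;Rt=R.from_quat(q,scalar_first=True).as_matrix()
        d=Rt@H[:3,:3]@p;o=Rt@H[:3,3]+pos
    else:
        E=np.array(c['extrinsics']);d=E[:3,:3].T@p;o=-E[:3,:3].T@E[:3,3]
    return o+d*(z-o[2])/d[2]
def proj(n,P,pose=None):
    c=bot.calibration(n);P=np.array(P,float)
    if n=='wrist':
        H=np.array(c['hand_eye']);pos,q=pose;Rt=R.from_quat(q,scalar_first=True).as_matrix()
        X=H[:3,:3].T@(Rt.T@(P-pos)-H[:3,3])
    else:
        E=np.array(c['extrinsics']);X=E[:3,:3]@P+E[:3,3]
    s=X[:2]/X[2];K=np.array(c['mtx']);return s*(1+c['k1']*(s@s))*K[0,0]+K[:2,2]
def tq(a,tilt=None):
    # tool down; fingers(tool y) = -z ; tool x at world angle a
    x=np.array([np.cos(a),np.sin(a),0]);y=np.array([0,0,-1.]);z=np.cross(x,y)
    return R.from_matrix(np.c_[x,y,z]).as_quat(scalar_first=True)
E
python3 - <<'E'
import cv2
im=cv2.imread('pics/a_top.png')
cv2.imwrite('pics/z1.png',cv2.resize(im[130:270,270:470],None,fx=4,fy=4,interpolation=cv2.INTER_CUBIC))
cv2.imwrite('pics/z2.png',cv2.resize(im[180:360,340:520],None,fx=3.3,fy=3.3,interpolation=cv2.INTER_CUBIC))
cv2.imwrite('pics/z3.png',cv2.resize(im[110:250,120:330],None,fx=3.8,fy=3.8,interpolation=cv2.INTER_CUBIC))
E
```

```text
(no output)
```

View pics/z1.png

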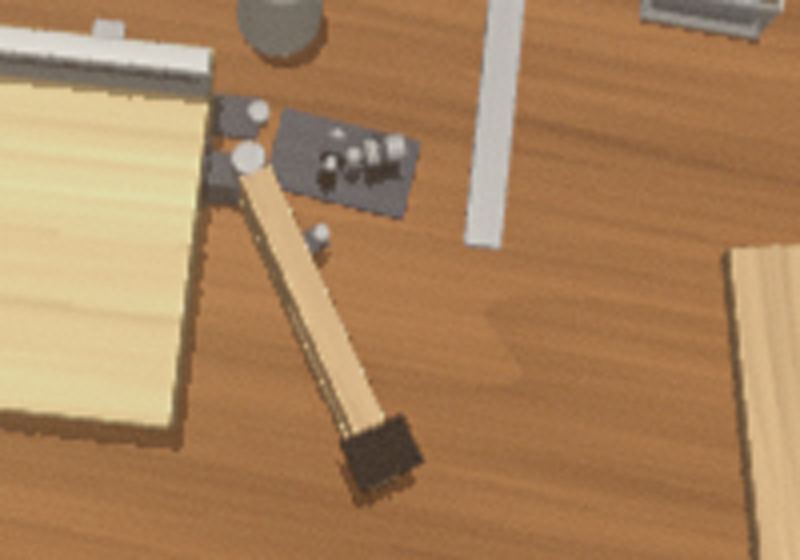

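View pics/z2.png

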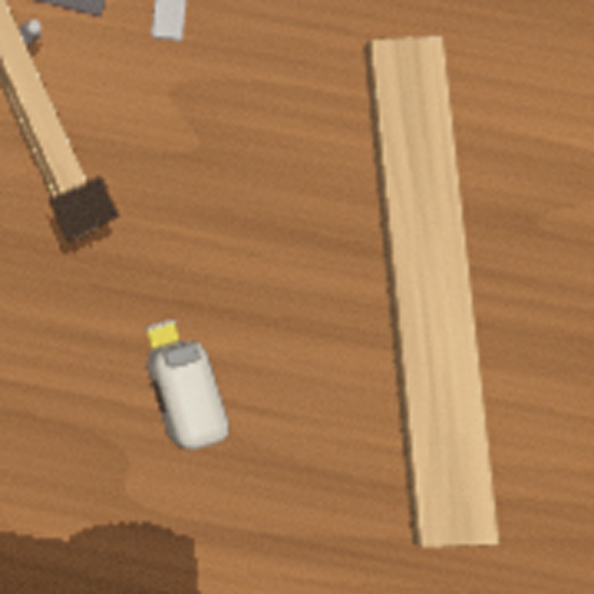

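View pics/z3.png

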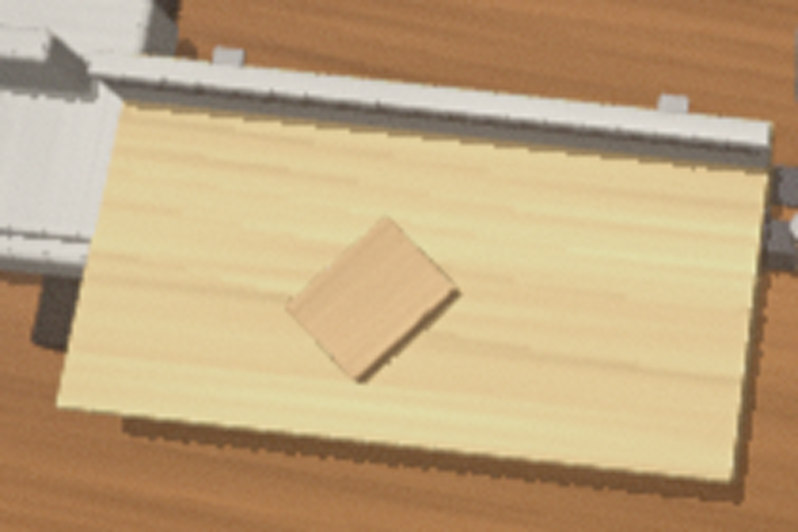

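```bash
python3 - <<'E'
from h import *
st=np.array([[-.18,.03],[.035,.03],[-.18,.48],[.035,.48]])
px=[(312.5,236.75),(322.3,154.3),(135,216.8),(152.1,137.1)]
W=np.array([bp('top',p,.09)[:2] for p in px]);print(W)
cs,cw=st.mean(0),W.mean(0);Hh=(st-cs).T@(W-cw);a=np.arctan2(Hh[0,1]-Hh[1,0],Hh[0,0]+Hh[1,1])
Rm=np.array([[np.cos(a),-np.sin(a)],[np.sin(a),np.cos(a)]]);t=cw-Rm@cs
print('station',np.degrees(a),t,'res mm',(W-(st@Rm.T+t))*1e3)
pin=bp('top',(332,169.3),.09);print('pin',pin)
pad=np.array([bp('top',(270+u/4,130+v/4),.09)[:2] for u,v in [(338,440),(403,415),(424,460),(364,490)]]);pc=pad.mean(0)
print('pad',pad,pc,np.linalg.norm(pad-np.roll(pad,1,0),axis=1),'dist',np.linalg.norm(pc-t))
l=Rm.T@(pc-t);print('leg deg from folded',np.degrees(np.arctan2(-l[1],-l[0])),l)
r=np.array([bp('top',(340+u/3.3,180+v/3.3),.022)[:2] for u,v in [(371,41),(441,37),(498,544),(421,547)]])
print('rail',r,r.mean(0),np.linalg.norm(r-np.roll(r,1,0),axis=1)); d=(r[2]+r[3]-r[0]-r[1]);print('ang',np.degrees(np.arctan2(*d[::-1])))
tm=bp('top',(397,300),.066);print('tape',tm, 'square end',bp('top',(391,190),.0),bp('top',(401,95),.0),'bottle',bp('top',(341,115),.15))
E
```

```text
[[0.45452212 0.04953737]
 [0.66965408 0.06544831]
 [0.42197173 0.4968355 ]
 [0.63378287 0.51176137]]
station 4.332500880876889 [0.63653934 0.03210128] res mm [[-0.26524739  1.11979823]
 [ 0.48108501  0.78870239]
 [ 1.17932233 -0.2961645 ]
 [-1.39515994 -1.61233612]]
pin [0.63457931 0.03337912 0.09      ]
pad [[ 0.46572356 -0.05457969]
 [ 0.4885138  -0.09177504]
 [ 0.46328357 -0.10911198]
 [ 0.4382439  -0.07561503]] [ 0.46394121 -0.08277043] [0.0346066  0.04362211 0.03061264 0.04182142] dist 0.20732975401639273
leg deg from folded 29.313026628916727 [-0.18078283 -0.10150465]
rail [[ 0.65019209 -0.29878782]
 [ 0.66425551 -0.35545248]
 [ 0.27501928 -0.44283997]
 [ 0.26211055 -0.38485788]] [ 0.46289436 -0.37048454] [0.39751143 0.05838375 0.39892532 0.05940166]
ang -167.42060988742173
tape [ 0.34142055 -0.18443405  0.066     ] square end [ 0.63168618 -0.13559091  0.        ] [ 0.91967583 -0.12109404  0.        ] bottle [0.75947476 0.03445695 0.15      ]
```

```bash
python3 - <<'E'
from h import *
im=cv2.imread('pics/a_side.png')
cv2.imwrite('pics/z4.png',cv2.resize(im[175:275,260:410],None,fx=5.2,fy=5.2,interpolation=cv2.INTER_CUBIC))
s=np.array([proj('side',[0.6365,0.0321,z]) for z in (0,.09)]);print('hinge',s)
# predicted leg ends etc
for th in (29.3,81,90,99):
    a=np.radians(184.33+th); p=[0.6365+.211*np.cos(a),0.0321+.211*np.sin(a)]
    print(th,p,proj('side',[*p,.09]),proj('side',[*p,0]))
for uv in [(358,258),(478,239)]: print(bp('side',uv,0.0),bp('side',uv,0.02))
print(bp('top',(390.75,191.25),.02),bp('top',(390.75,191.25),.0))
E
```

```text
hinge [[348.39126817 216.86915718]
 [349.35167166 187.70400744]]
29.3 [np.float64(0.4608147806323448), np.float64(-0.08475762147048391)] [282.21551497 221.42830575] [284.41489214 252.20969706]
81 [np.float64(0.6193210848863332), np.float64(-0.1781995123045164)] [360.61646112 240.94005049] [358.86260953 272.61408759]
90 [np.float64(0.6524306775437361), np.float64(-0.17829775073179252)] [376.01888648 239.48572777] [373.47106547 271.11647439]
99 [np.float64(0.6851480040491248), np.float64(-0.1732152982659508)] [390.44669781 236.54506868] [387.17933517 268.07167225]
[ 0.62757821 -0.13017666  0.        ] [ 0.62204186 -0.15239719  0.02      ]
[ 0.93176164 -0.10613772  0.        ] [ 0.91712562 -0.12907738  0.02      ]
[ 0.62293965 -0.13297627  0.02      ] [ 0.62802682 -0.13544809  0.        ]
```

View pics/z4.png

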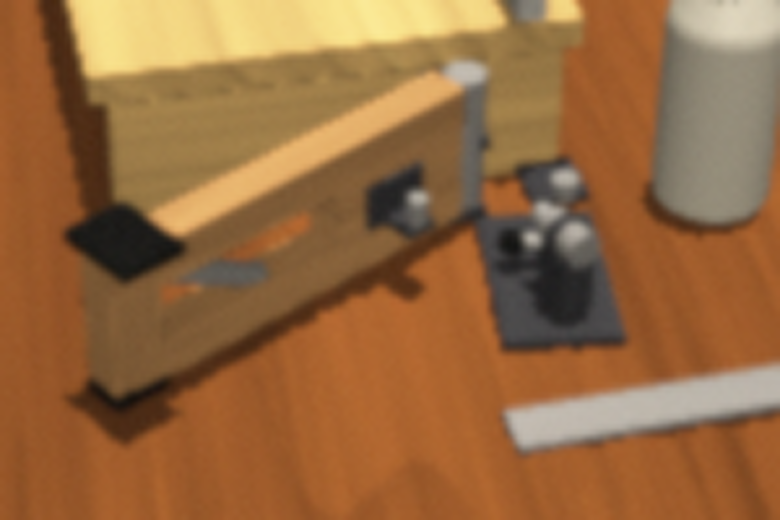

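```bash
cat >> h.py <<'E'
H0=np.array([0.6365,0.0321]); SA=np.radians(4.33)
Rs=np.array([[np.cos(SA),-np.sin(SA)],[np.sin(SA),np.cos(SA)]])
def S2W(p): return Rs@np.array(p)+H0
def pushpt(th,off,r=0.208):
    a=SA+np.pi+np.radians(th); u=np.array([np.cos(a),np.sin(a)]); v=np.array([-u[1],u[0]])
    return H0+r*u-off*v, a
E
python3 - <<'E'
from h import *
m=R.from_quat(bot.read_tool_rot(),scalar_first=True).as_matrix();print(np.round(m,2))
for k in range(4):
  for th,off in((29.3,.075),(50,.037),(75,.037),(99,.037)):
    p,a=pushpt(th,off); q=tq(a+np.pi/2*k); j=bot.solve_ik([*p,.065],q)
    print(k,th,np.round(p,3),None if j is None else np.round(j,2))
for k in (0,1):
    for p,z,a in (((.463,-.370),0,102.6),((.463,-.37),.2,102.6),((.463,-.37),.2,184.33),((.463,-.37),.2,4.33),(S2W((-.006,-.045)),.2,184.33),(S2W((-.006,-.045)),.1,184.33)):
        j=bot.solve_ik([*p,z],tq(np.radians(a)+k*np.pi));print(k,p,z,a,None if j is None else np.round(j,2))
E
```

```text
[[ 0.37 -0.    0.93]
 [-0.93  0.    0.37]
 [-0.   -1.    0.  ]]
0 29.3 [ 0.422 -0.021] [-0.22  0.3  -0.73  0.53  0.   -2.38]
0 50 [ 0.485 -0.115] [-0.38  0.42 -0.54  0.61  0.   -2.9 ]
0 75 [ 0.562 -0.165] [-0.41  0.55 -0.31  0.71  0.    2.92]
0 99 [ 0.648 -0.179] [-0.38  0.69 -0.04  0.84  0.    2.53]
1 29.3 [ 0.422 -0.021] [-0.22  0.3  -0.73  0.53  0.    2.33]
1 50 [ 0.485 -0.115] [-0.38  0.42 -0.54  0.61  0.    1.81]
1 75 [ 0.562 -0.165] [-0.41  0.55 -0.31  0.71  0.    1.34]
1 99 [ 0.648 -0.179] [-0.38  0.69 -0.04  0.84  0.    0.96]
2 29.3 [ 0.422 -0.021] [-0.22  0.3  -0.73  0.53  0.    0.76]
2 50 [ 0.485 -0.115] [-0.38  0.42 -0.54  0.61  0.    0.24]
2 75 [ 0.562 -0.165] [-0.41  0.55 -0.31  0.71  0.   -0.23]
2 99 [ 0.648 -0.179] [-0.38  0.69 -0.04  0.84  0.   -0.61]
3 29.3 [ 0.422 -0.021] [-0.22  0.3  -0.73  0.53  0.   -0.81]
3 50 [ 0.485 -0.115] [-0.38  0.42 -0.54  0.61  0.   -1.33]
3 75 [ 0.562 -0.165] [-0.41  0.55 -0.31  0.71  0.   -1.8 ]
3 99 [ 0.648 -0.179] [-0.38  0.69 -0.04  0.84  0.   -2.18]
0 (0.463, -0.37) 0 102.6 [-0.8   0.64 -0.34  0.59  0.   -1.02]
0 (0.463, -0.37) 0.2 102.6 [-0.8   0.43 -0.13  1.02  0.   -1.02]
0 (0.463, -0.37) 0.2 184.33 [-0.8   0.43 -0.13  1.02  0.   -2.45]
0 (0.463, -0.37) 0.2 4.33 [-0.8   0.43 -0.13  1.02  0.    0.7 ]
0 [ 0.63391466 -0.01322456] 0.2 184.33 [-0.14  0.5  -0.    1.07  0.   -1.78]
0 [ 0.63391466 -0.01322456] 0.1 184.33 [-0.14  0.59 -0.13  0.85  0.   -1.78]
1 (0.463, -0.37) 0 102.6 [-0.8   0.64 -0.34  0.59  0.    2.12]
1 (0.463, -0.37) 0.2 102.6 [-0.8   0.43 -0.13  1.02  0.    2.12]
1 (0.463, -0.37) 0.2 184.33 [-0.8   0.43 -0.13  1.02  0.    0.7 ]
1 (0.463, -0.37) 0.2 4.33 [-0.8   0.43 -0.13  1.02  0.   -2.45]
1 [ 0.63391466 -0.01322456] 0.2 184.33 [-0.14  0.5  -0.    1.07  0.    1.36]
1 [ 0.63391466 -0.01322456] 0.1 184.33 [-0.14  0.59 -0.13  0.85  0.    1.36]
```

```bash
python3 - <<'E'
from h import *
bot.set_gripper(0.0,60)
p,a=pushpt(29.3,.075); q=tq(a+np.pi)
bot.move_pose([*p,.2],q)
bot.move_linear([*p,.065],speed=.25)
f0=np.array(bot.read_ft_force());print('f0',f0,bot.read_clock())
p,a=pushpt(29.3,.034); print(bot.move_linear([*p,.065],speed=.1,until_force=3))
for th in (40,50,60,68):
    p,a=pushpt(th,.034); hit=bot.move_linear([*p,.065],speed=.07,rotation=tq(a+np.pi),until_force=4)
    print(th,hit,np.round(np.array(bot.read_ft_force())-f0,2),np.round(bot.read_position(),4))
    if hit: break
print(bot.read_clock())
im=bot.camera('top');cv2.imwrite('pics/b_top.png',im[:,:,::-1])
im=bot.camera('side');cv2.imwrite('pics/b_side.png',im[:,:,::-1])
z=np.hstack([cv2.resize(cv2.imread('pics/b_top.png')[120:300,270:450],(400,400)),cv2.resize(cv2.imread('pics/b_side.png')[130:330,220:420],(400,400))]);cv2.imwrite('pics/b.png',z)
E
```

```text
f0 [ 0.21378176 -0.65660008  0.76057845] 4.75
False
40 False [ 0.28  0.86 -1.  ] [ 0.4634 -0.0884  0.0649]
50 False [-0.36 -0.77 -0.5 ] [ 0.4871 -0.1166  0.0649]
60 False [-0.83  0.68 -0.41] [ 0.5152 -0.1403  0.0649]
68 False [ 0.25  0.28 -0.62] [ 0.5404 -0.1554  0.0649]
7.9333
```

View pics/b.png

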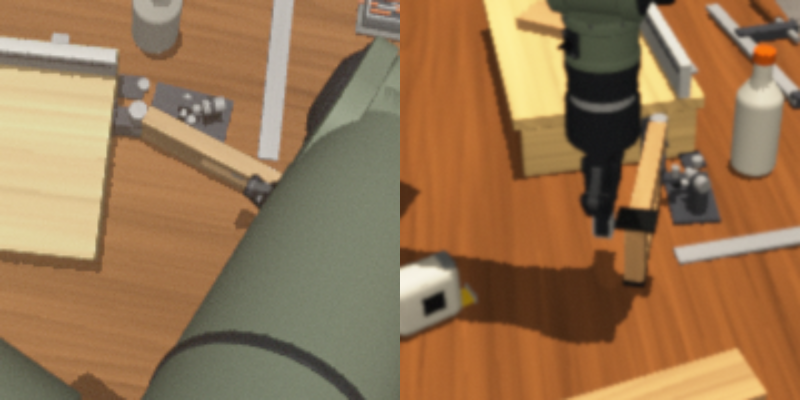

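```bash
cat >> h.py <<'E'
def fpush(th,n=5):
    _,a=pushpt(th,0); v=np.array([-np.sin(a),np.cos(a)])
    return -float(np.mean([np.array(bot.read_ft_force())[:2]@v for _ in range(n)]))
def legth():
    # angle of tool contact point
    p=np.array(bot.read_position())[:2]-H0; d=np.linalg.norm(p)
    return np.degrees((np.arctan2(p[1],p[0])-SA-np.pi)%(2*np.pi)+np.arcsin(.034/d))
E
python3 - <<'E'
from h import *
for th in (74,80,86,92):
    p,a=pushpt(th,.034); hit=bot.move_linear([*p,.065],speed=.025,rotation=tq(a+np.pi),until_force=3.5)
    print(th,hit,round(legth(),2),round(fpush(th),2),np.round(bot.read_ft_force(),2),bot.read_clock())
    if hit: break
E
```

```text
74 False 73.99 -0.08 [ 0.1   0.08 -0.53] 9.0667
80 True 75.28 0.2 [-0.26 -0.64 -0.9 ] 9.4917
```

```bash
python3 - <<'E'
from h import *
for i in range(6):
    th=legth()+3; p,a=pushpt(th,.034); f=fpush(th,3)
    hit=bot.move_linear([*p,.065],speed=.015,until_force=4)
    print(th,hit,round(legth(),2),round(f,2),round(fpush(th),2),bot.read_clock())
    if hit and fpush(th)>2: break
E
```

```text
78.27540549443039 True 75.34 0.18 1.15 9.8917
78.34229696796676 True 75.48 1.14 1.39 10.2833
78.4779931932138 True 75.42 1.39 1.06 10.6917
78.42040320658657 True 75.33 1.06 1.16 11.075
78.33353244175241 True 75.26 1.16 0.26 11.4667
78.25511347189673 True 75.2 0.26 0.06 11.8667
```

```bash
python3 - <<'E'
from h import *
for th in (78.5,81.7):
    p,a=pushpt(th,.034); f=fpush(th,3)
    hit=bot.move_linear([*p,.065],speed=.015,until_force=12-max(f,0))
    print(th,hit,round(legth(),2),round(f,2),round(fpush(th),2),bot.read_clock())
    if hit: break
E
```

```text
78.5 False 78.06 0.06 4.78 12.95
81.7 False 81.9 4.75 0.97 13.8833
```

```bash
python3 - <<'E'
from h import *
for th in (82.6,83.4,84.2):
    p,a=pushpt(th,.034); f=fpush(th,3)
    hit=bot.move_linear([*p,.065],speed=.012,until_force=6)
    print(th,hit,round(legth(),2),round(f,2),round(fpush(th),2),bot.read_clock())
    if hit: break
p,a=pushpt(legth(),.085); bot.move_linear([*p,.065],speed=.12); bot.move_linear([*p,.22],speed=.25)
print(bot.read_clock())
bot.set_gripper(1.0)
bot.move_pose([.463,-.37,.2],tq(np.radians(-77.4)))
print(bot.read_clock())
pose=(np.array(bot.read_position()),bot.read_tool_rot())
for n in ('top','side','wrist'): cv2.imwrite(f'pics/c_{n}.png',bot.camera(n)[:,:,::-1])
print(pose)
z=np.hstack([cv2.resize(cv2.imread('pics/c_top.png')[120:270,270:420],(400,400)),cv2.resize(cv2.imread('pics/c_side.png')[130:330,250:450],(400,400))]);cv2.imwrite('pics/c.png',z)
E
```

```text
82.6 False 82.63 0.97 3.17 14.3083
83.4 False 83.2 3.15 4.63 14.7
84.2 True 83.1 4.62 2.36 14.9833
16.3167
19.1417
(array([ 0.4631236 , -0.36981106,  0.20004775]), array([ 0.55201126, -0.55196303,  0.44193129, -0.44194697]))
```

View pics/c.png

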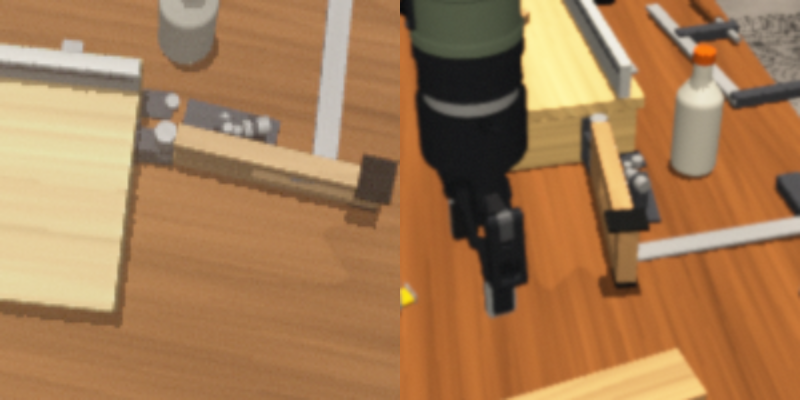

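View pics/c_wrist.png

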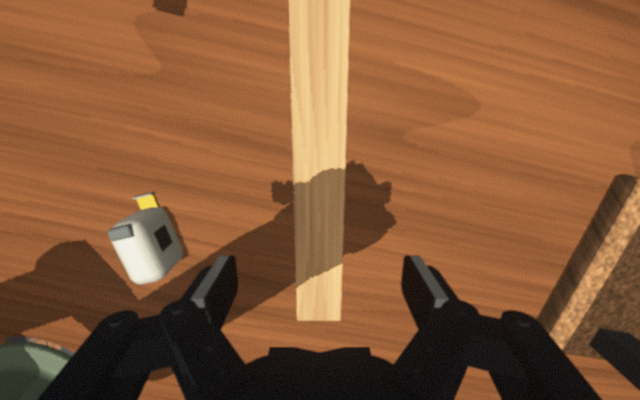

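```bash
python3 - <<'E'
from h import *
pose=(np.array([ 0.4631236 , -0.36981106,  0.20004775]), np.array([ 0.55201126, -0.55196303,  0.44193129, -0.44194697]))
L=np.array([bp('wrist',p,.022,pose)[:2] for p in ((290,5),(293,100),(297,300),(297,320))])
Rr=np.array([bp('wrist',p,.022,pose)[:2] for p in ((350,5),(347.5,100),(342,300),(341,320))])
print(L,Rr,np.linalg.norm(L-Rr,axis=1))
d=(L[0]+Rr[0])-(L[3]+Rr[3]);a=np.arctan2(d[1],d[0]);u=d/np.linalg.norm(d)
end=(L[3]+Rr[3])/2;print('ang',np.degrees(a),'mid',end+.2*u,'end',end)
P=np.array([bp('top',(270+x/2.667,120+y/2.667),.09)[:2] for x,y in ((362,155),(396,165),(390,203),(352,190))])
c=P.mean(0);l=Rs.T@(c-H0);print('leg',c,l,np.degrees(np.arctan2(-l[1],-l[0])),np.linalg.norm(l))
E
```

```text
[[ 0.62704513 -0.30424431]
 [ 0.54173958 -0.32398403]
 [ 0.29692314 -0.37687372]
 [ 0.26485847 -0.38319414]] [[ 0.63972752 -0.36085034]
 [ 0.55427712 -0.38000562]
 [ 0.30992101 -0.43514005]
 [ 0.27792565 -0.44178108]] [0.05800936 0.05740739 0.05969849 0.06002651]
ang 12.452935451446423 mid [ 0.46668675 -0.36936009] end [ 0.27139206 -0.41248761]
leg [ 0.62599407 -0.17248758] [-0.02592248 -0.20321042] 82.73034395266316 0.20485714926040594
```

```bash
python3 - <<'E'
from h import *
q=tq(np.radians(12.5-90))
bot.move_linear([.465,-.370,.05],speed=.2,rotation=q)
print(bot.move_linear([.465,-.370,.0],speed=.05,until_force=10),bot.read_position())
bot.set_gripper(0.0,60);print('w',bot.read_gripper_width())
f=np.array(bot.read_ft_force())
bot.move_linear([.465,-.370,.05],speed=.06);bot.wait(.2)
print(bot.read_gripper_width(),np.array(bot.read_ft_force())-f,bot.read_moment(),bot.read_clock())
pose=(np.array(bot.read_position()),bot.read_tool_rot());print(pose)
for n in ('top','side','wrist'): cv2.imwrite(f'pics/d_{n}.png',bot.camera(n)[:,:,::-1])
E
```

```text
False [ 4.65248264e-01 -3.70248375e-01  3.25280678e-04]
w 0.6842675647475234
0.6865665620132476 [-1.22311977 -0.16923563 -7.02181777] [-0.05018099  0.01675845 -0.00642402] 22.8917
(array([ 0.46474015, -0.36976374,  0.04952793]), array([ 0.55147981, -0.55142101,  0.44291193, -0.44230523]))
```

View pics/d_side.png

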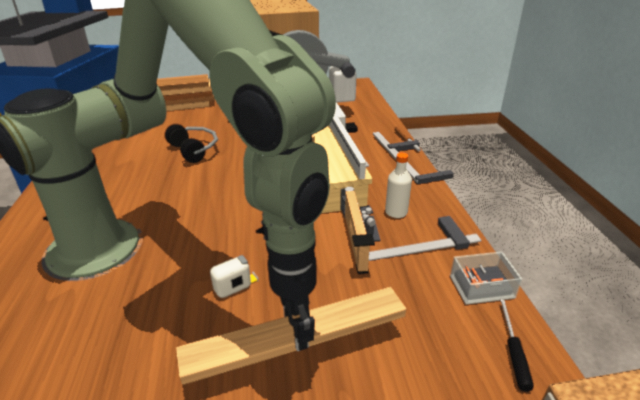

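View pics/d_wrist.png

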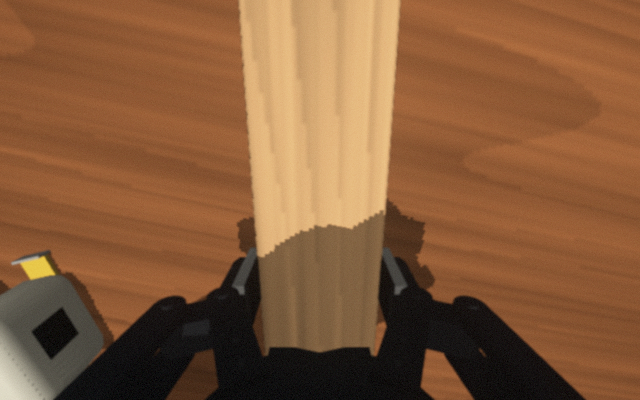

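```bash
python3 - <<'E'
from h import *
bot.move_linear([.465,-.370,.22],speed=.15)
q=tq(SA); t=S2W((-.006,-.045))
bot.move_pose([.58,-.15,.22],q)
bot.move_linear([*t,.22],speed=.15)
bot.move_linear([*t,.15],speed=.1); bot.wait(.2)
print(bot.read_clock(),bot.read_position(),bot.read_gripper_width(),bot.read_moment())
pose=(np.array(bot.read_position()),bot.read_tool_rot());print(repr(pose))
for n in ('top','side','wrist'): cv2.imwrite(f'pics/e_{n}.png',bot.camera(n)[:,:,::-1])
E
```

```text
27.4833 [ 0.63447282 -0.01329242  0.1508627 ] 0.6894681297945576 [-0.03037173 -0.00545492 -0.04228408]
(array([ 0.63447282, -0.01329242,  0.1508627 ]), array([-0.70649788,  0.70670475,  0.02724525, -0.02620757]))
```

View pics/e_side.png

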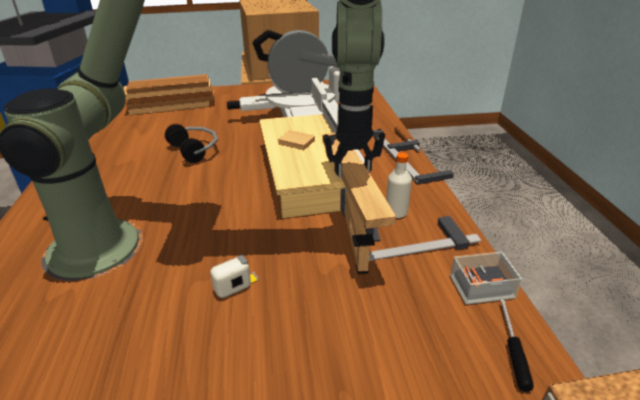

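View pics/e_wrist.png

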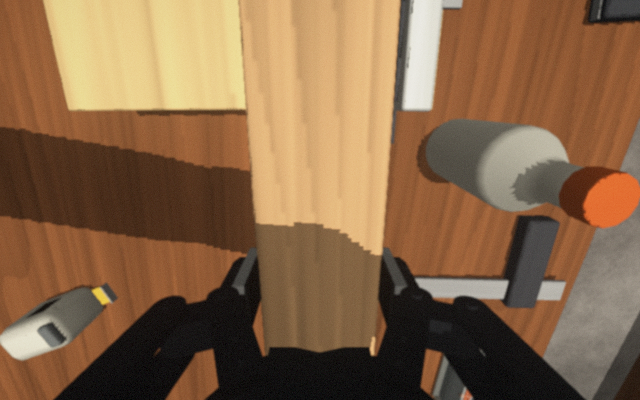

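View pics/e_top.png

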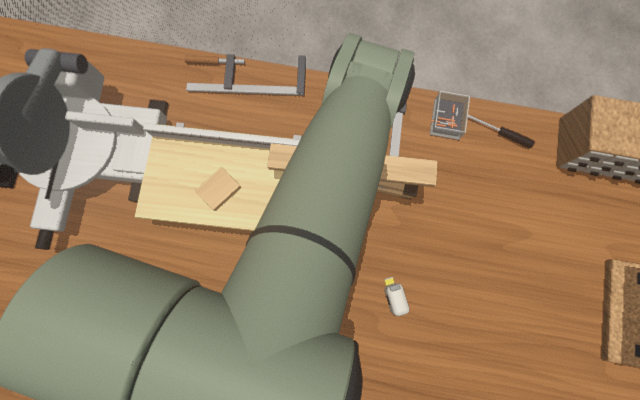

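```bash
python3 - <<'E'
from h import *
pose=(np.array([ 0.63447282, -0.01329242,  0.1508627 ]), np.array([-0.70649788,  0.70670475,  0.02724525, -0.02620757]))
for s in ((.035,.03,.14),(.035,.03,.09),(-.18,.03,.09),(.035,.1,.14)):
    print(s,proj('wrist',[*S2W(s[:2]),s[2]],pose))
for uv,z in (((407,109),.14),((68,109),.09)): print(uv,Rs.T@(bp('wrist',uv,z,pose)[:2]-H0))
# rail edges top at z=.15+.022
for v in (10,100,200):
    for u0 in (243+ (v)*(258-243)/225.,401-(v)*(401-386)/215.): print(v,round(u0,1),Rs.T@(bp('wrist',(u0,v),.173,pose)[:2]-H0))
E
python3 - <<'E'
import cv2
im=cv2.imread('pics/e_wrist.png');cv2.imwrite('pics/ez.png',cv2.resize(im[0:130,230:480],None,fx=3.2,fy=3.2,interpolation=cv2.INTER_CUBIC))
E
```

```text
(0.035, 0.03, 0.14) [397.18105496 117.51167863]
(0.035, 0.03, 0.09) [378.04379981 114.43823765]
(-0.18, 0.03, 0.09) [ 65.90604817 116.362938  ]
(0.035, 0.1, 0.14) [409.14097501 -44.4706656 ]
(407, 109) [0.0396894 0.0342104]
(68, 109) [-0.17720726  0.03484313]
10 243.7 [-0.03268452  0.06929632]
10 400.3 [0.02446412 0.06933007]
100 249.7 [-0.03267055  0.03801482]
100 394.0 [0.02449111 0.03800309]
200 256.3 [-0.03282872 -0.00365648]
200 387.0 [ 0.02471917 -0.00372723]
```

View pics/ez.png

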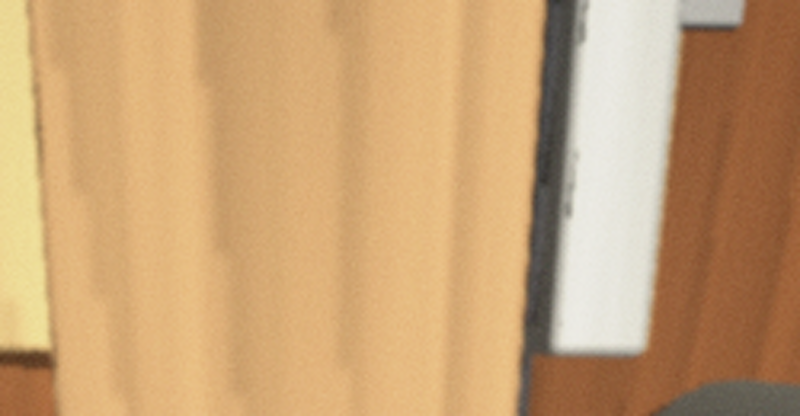

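```bash
python3 - <<'E'
from h import *
t=S2W((-.004,-.045))
q=tq(SA)
print(bot.move_linear([*t,.099],speed=.05,rotation=q,until_force=8),bot.read_position()); bot.wait(.2)
f=np.array(bot.read_ft_force());print(f)
hit=bot.move_linear([*t,.086],speed=.01,until_force=3)
print(hit,bot.read_position(),np.array(bot.read_ft_force())-f,bot.read_moment(),bot.read_clock())
for n in ('side','wrist'): cv2.imwrite(f'pics/f_{n}.png',bot.camera(n)[:,:,::-1])
im=cv2.imread('pics/f_side.png');cv2.imwrite('pics/fz.png',cv2.resize(im[130:280,270:450],None,fx=4,fy=4,interpolation=cv2.INTER_CUBIC))
E
```

```text
False [ 0.63623907 -0.01313941  0.09942906]
[ 0.16875361 -0.20286673 -2.01208167]
True [ 0.63586316 -0.01304567  0.0906987 ] [-0.50960701  0.52777227  6.69368281] [0.02476666 0.02105436 0.05622905] 29.8417
```

View pics/fz.png

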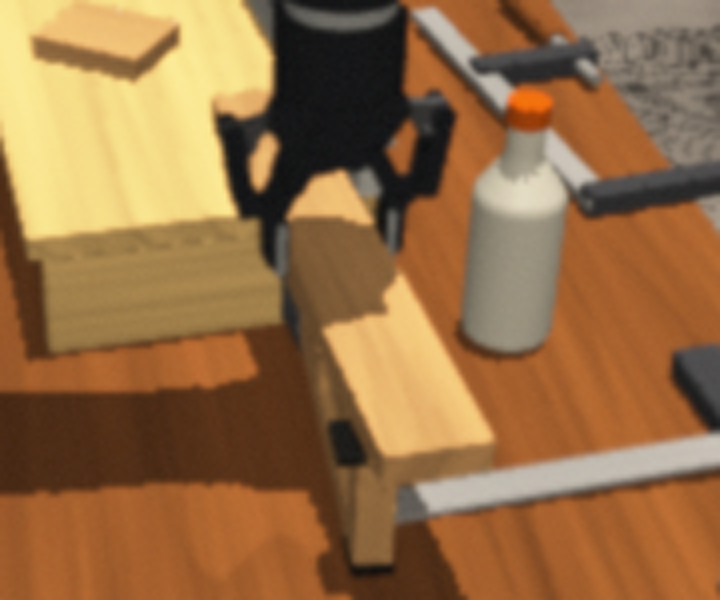

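```bash
python3 - <<'E'
from h import *
bot.set_gripper(1.0); bot.wait(.3)
p=np.array(bot.read_position());print(p,bot.read_gripper_width(),bot.read_ft_force())
bot.move_linear([p[0],p[1],.25],speed=.12)
bot.move_pose([.40,-.25,.30],tq(SA))
print(bot.read_clock())
for n in ('top','side','wrist'): cv2.imwrite(f'pics/g_{n}.png',bot.camera(n)[:,:,::-1])
im=cv2.imread('pics/g_side.png');cv2.imwrite('pics/gz.png',cv2.resize(im[130:280,270:450],None,fx=4,fy=4,interpolation=cv2.INTER_CUBIC))
im=cv2.imread('pics/g_top.png');cv2.imwrite('pics/gt.png',cv2.resize(im[100:270,250:460],None,fx=3.5,fy=3.5,interpolation=cv2.INTER_CUBIC))
E
```

```text
[ 0.63469425 -0.0129126   0.08936592] 1.002642636907476 [ 0.58493419  0.22465446 -0.01608843]
33.4
```

View pics/gz.png

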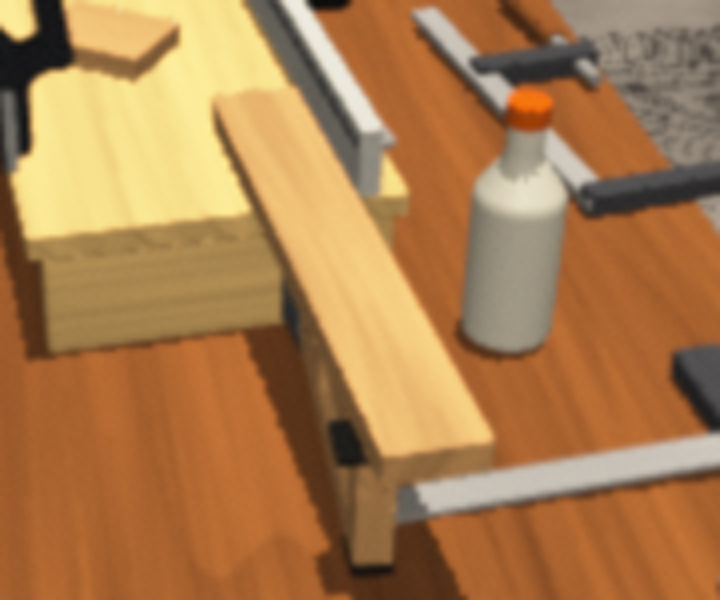

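View pics/gt.png

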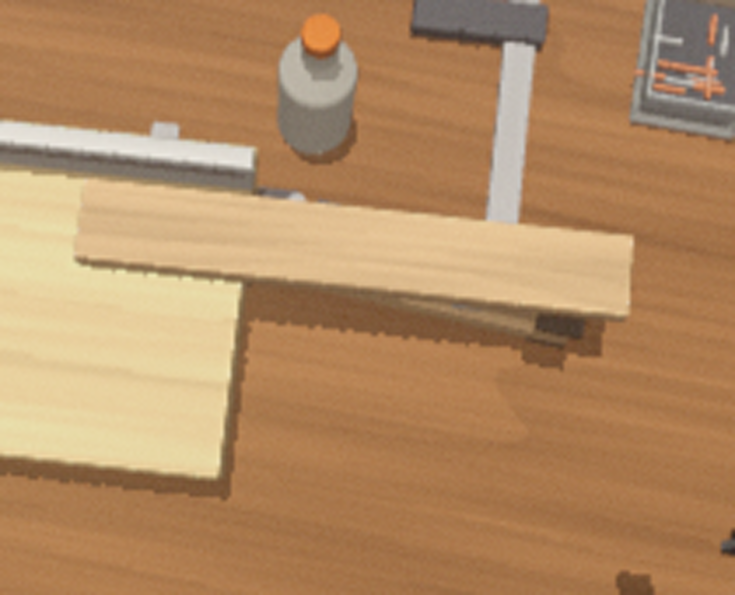

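```bash
python3 - <<'E'
from h import *
r=np.array([Rs.T@(bp('top',(250+x/3.5,100+y/3.5),.112)[:2]-H0) for x,y in ((82,182),(76,262),(632,236),(628,318))])
print(r,r.mean(0)); d=r[2]+r[3]-r[0]-r[1];print(np.degrees(np.arctan2(d[0],-d[1])))
f=Rs.T@(bp('top',(250+258/3.5,100+190/3.5),.09)[:2]-H0);print('fence/table corner',f)
# pad near-edge corners compare c vs g
print('pad c',(270+390/2.667,120+203/2.667),(270+352/2.667,120+190/2.667),'g',(250+580/3.5,100+338/3.5),(250+535/3.5,100+330/3.5))
a=cv2.imread('pics/c_top.png');b=cv2.imread('pics/g_top.png')
cv2.imwrite('pics/cmp.png',np.vstack([cv2.resize(x[165:215,330:440],None,fx=6,fy=6,interpolation=cv2.INTER_CUBIC)[:290] for x in(a,b)]))
E
```

```text
[[ 0.02087283  0.15373634]
 [-0.03907538  0.149855  ]
 [ 0.02404409 -0.24576774]
 [-0.03690058 -0.24637042]] [-0.00776476 -0.0471367 ]
0.3849323771687981
fence/table corner [0.03601903 0.02710487]
pad c (416.23172103487065, 196.11548556430446) (401.9835020622422, 191.2410948631421) g (415.7142857142857, 196.57142857142856) (402.8571428571429, 194.28571428571428)
```

View pics/cmp.png

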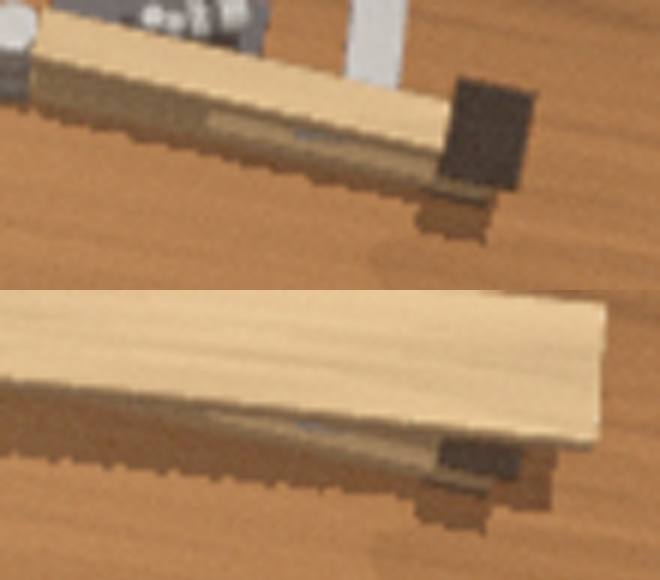

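```bash
python3 - <<'E'
from h import *
s=Rs.T@(bp('side',(260+570/5.2,175+315/5.2),.005)[:2]-H0);print('stop base',s,np.linalg.norm(s))
for th in (75.4,82.7,83.2,91):
    a=np.pi+np.radians(th);v=np.array([-np.sin(a),np.cos(a)]);print(th,'gap centreline->pin axis mm',s@v*1e3)
im=cv2.imread('pics/c_side.png');cv2.imwrite('pics/cs.png',cv2.resize(im[170:290,320:420],None,fx=5,fy=5,interpolation=cv2.INTER_CUBIC))
E
```

```text
stop base [ 0.0279938  -0.09357867] 0.09767609523709676
75.4 gap centreline->pin axis mm 50.67817257078075
82.7 gap centreline->pin axis mm 39.65743260728425
83.2 gap centreline->pin axis mm 38.87696464039859
91 gap centreline->pin axis mm 26.356364952338474
```

View pics/cs.png

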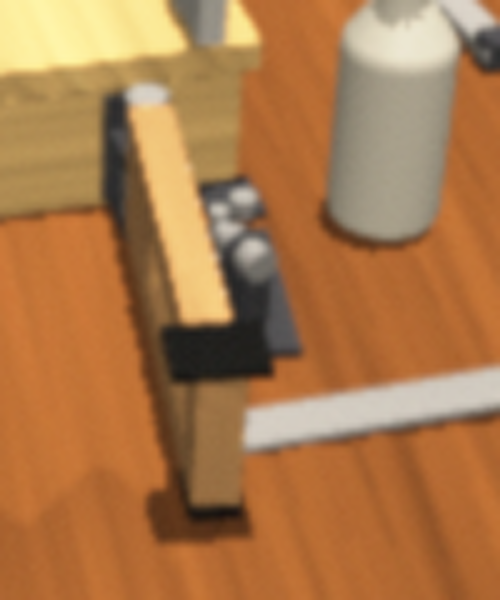

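```bash
python3 - <<'E'
from h import *
print(bot.search_frame('top','tape_measure')[:1],bot.search_frame('top','offcut')[:1],bot.search_frame('top','combination_square')[:1],bot.search_frame('top','glue_bottle')[:1])
print(bot.read_clock()); bot.close_job()
E
```

```text
[{'bbox': [383.9, 275.0, 23.9, 43.5], 'confidence': 0.96}] [{'bbox': [194.3, 166.8, 46.9, 42.8], 'confidence': 0.65}] [{'bbox': [371.3, 90.2, 33.3, 70.7], 'confidence': 0.91}] [{'bbox': [330.7, 104.0, 20.1, 38.9], 'confidence': 0.64}]
33.75
the job is handed in; nothing more can be done
```

I pushed the prop leg out past its catch, let go of it, and set the rail down along the fence. The job was handed in at 33.75 s of the 72 s allowed. It gives no verdict, so the points below are my own checks.

- **Prop leg:** the catch first resisted at about 75.4°. The force then fell to about 1 N near 81.9°, and the leg met firm resistance at about 83.1°. I stopped there at about 11 N, estimated from the force threshold, which is below the 16 N limit. I could not measure the stop contact directly; I judge it from that force pattern and from the 8° catch spacing, which fits. The pictures put the leg at about 82.7° after I let go, and it had not moved after the rail went on.
- **Rail:** the top camera puts its centre at about x = -8 mm and y = -47 mm in the station's frame, 0.4° off the fence, with about 120 mm over the table. It rests on both the table and the leg's pad. I did not measure its tilt, but it touched down at the height expected for lying flat.
- **Disagreement:** the wrist camera showed the fence about 4 mm farther away than the top camera fit. That would put the rail nearer x = -9 to -12 mm, still inside the 15 mm limit.
- **Other things:** the tape measure, glue bottle and offcut show in the same places as at the start. The square's far end is unchanged; its near end was hidden under the rail in the last picture. The arm was clear of everything at hand-in.

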